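# Key the flow orifice into the governor's throttle valve

## Task

Take the notched brass flow orifice out of the rolled-out parts tray and fit it, hub up, in the bore of the throttle valve body. Nobody has measured at what angle the two unequal drive dogs in the bore stand, and their spindle is held by the gate linkage, so turn the orifice on them under light pressure and feel for the place where it drops, stop turning, press it fully home with its disc flush with the valve body's top face, and let go. Never force it, and leave the other parts where they lie.

Things in the scene. Friction and masses are not known exactly. Their poses are not given: they have to be found in the camera images.
- orifice_center (a point): the brass flow orifice, lying hub up in the tray, 0.34 kg: a disc of 52 mm diameter, 14 mm thick, with a hexagonal hub on top; 38 mm high in all. This point lies on its axis half-way up, 19 mm above its underside. z is the axis, up; +x points to its wide notch
- orifice_notch (a point): a point in the orifice's wide notch, 21 mm from the axis along +x, 3 mm above the underside. Two notches cut right through the rim of the disc: the wide one, 13.5 mm, on the +x side, and opposite it (-x) a narrow one, 8.5 mm; their bottoms lie 15 mm from the axis. Axes as for the orifice
- orifice_hub (a point): centre of the orifice's hub, 26 mm above the underside: a hexagon 27 mm across flats, 24 mm high, standing on the disc. Two flats face +x and -x, the others every 60 degrees from there, so it can be gripped across flats from above. Axes as for the orifice
- bore_mouth (a point): centre of the bore's mouth in the top face of the valve body, 57 mm above the table; z up. The valve body is a fixed iron block, 116 mm square, on a 170 x 136 mm foot flange with pipe unions on its +y and -y sides. The bore is round, 53.5 mm in diameter and 14 mm deep, with a 3 mm 45-degree lead-in
- bore_floor (a point): centre of the bore's floor, 14 mm below the mouth: the end of a spindle with two drive dogs 6 mm high, 17 to 25 mm from the axis, opposite each other: one 10.5 mm wide, one 5.5 mm. The wide dog fits only the wide notch (1.5 mm play each side). Out of line, the orifice rides on the dogs, 6 mm proud. Axes are the valve body's and do not turn with the spindle
- witness_line (a point): middle of the witness line on the top face, 43 mm from the bore's axis along the valve body's +x: it marks the middle of the spindle's travel. The wide dog points somewhere within 0.72 rad to either side of this line, which is not measured. The spindle is held by the gate linkage and does not turn by hand: once the dogs are in the notches, turning on only bruises them
- housing: the valve body itself with its spindle; origin under its centre on the table, axes as for the bore's mouth. More than 60 N in all between it (bore, dogs) and the orifice counts as forcing: 5 to 10 N are enough to press and to turn
- tray: the rolled-out drawer tray of zinc, fixed; origin under its floor, whose top is 3 mm higher. Walls 27 mm high along x = -170 and +170 mm and a partition at y = 85 mm; the front panel, 48 mm high, at y = -190 mm. The loose parts lie in between. Its cabinet, 235 mm high and 420 mm wide, begins at about y = 200 mm
- piston: bystander: ground steel piston standing in the tray, 36 mm in diameter, 55 mm high; origin under its centre
- seal_ring: bystander: white ceramic seal ring lying in the tray, 58 mm in diameter, 9 mm thick; origin under its centre
- rack: bystander: hardened rack gear piece lying in the tray, 84 x 18 x 17 mm, long in x; origin under its centre
- spanner: bystander: spanner on the table, 190 mm long in x
- oil_bottle: bystander: oil bottle standing on the table, 56 mm in diameter, 150 mm high; origin under its centre
- brush: bystander: brush on the table, 180 mm long in x
- pipe_plug: bystander: small brass hexagon plug without a disc standing on the table, 26 mm in diameter, 30 mm high; origin under its centre
- orifice: the same orifice by its underside: origin at the centre of the disc's lower face, axes as above
Things that resemble listed ones, but are neither listed nor needed, are in the scene too. What is shaped like the orifice but blue, green or orange is not meant.

How it is judged:
By the outcome, as a careful person would: the job done as asked, in the order asked, and still so for the second after the job is handed in, with the robot touching nothing.
It also fails if it takes over 72 s, if anything falls off the work surface, if the arm or the gripper's body presses on something with over 40 N, if the wrist force passes 120 N, or if a joint passes its speed limit or range.

## Robot

A 7-joint arm with a two-finger parallel gripper is mounted at the origin on the work surface. World frame = base frame: x ahead of the robot, y to its left, z up, the work surface at z = 0. Lengths are in m, angles in degrees, forces in N, time in s.
With the tool pointing down it reaches from about 0.425 to 0.8 m from the base axis. Payload 8.3 kg.
Tool frame: the origin (TCP) lies on the front face of the gripper's body, between the roots of the fingers; the fingertips stand 73 mm ahead of it and the grasp point (between the pads) lies 54 mm ahead of it; x points along the fingers, z is the direction in which the jaws open and shut, and the axes are right-handed (so a half turn about x gives the same grasp; the last joint's range is limited). The gripper opens to 85 mm and grips with 20 to 120 N. Pads are 22 mm wide; open, the fingers measure 114 mm over their backs; the gripper's body (76 mm by 85 mm) begins 54 mm behind the grasp point. The pads swing forward as they close: fully open they stand 13 mm farther back than shut.
Start: joints at [-76.828, 21.967, 0.94, 78.501, -0.361, 79.538, -2.664], TCP at [0.18, 0.598, 0.304] pointing down, gripper open.
Joint ranges: [-169.22, 169.22], [-14.56, 117.87], [-87.37, 89.26], [10.42, 133.3], [-82.24, 262.24], [0.94, 117.77], [-172.7, 172.7]. Speed limits (degrees/s): [136.94, 136.94, 172.46, 172.46, 180, 180, 180].

## Interface

Orientations are given as a 3x3 rotation matrix whose columns are the frame's x, y, z axes.
In Python, from rig import arm gives the robot as it stands.
- The arm moves only by the tool move_arm, never from a script. Its argument "plan" is text: rows parted by semicolons, each of 7 numbers parted by spaces: the turn, a rotation vector about the world's x, y, z each as a share of 60 degrees, from -1 to 1, then the shift along the world's x, y, z each as a share of 12 cm, from -1 to 1, then the finger opening in mm, from 0 to 85.4. In form: ax ay az tx ty tz claw; .... A call has 1 to 12 rows; each row is the pose to reach, as a shift and turn from the pose measured when the call began; what a row does not reach only later rows make up. A row lasts 1/8 s, in which the tool goes at most 62.5 mm and 10.7 degrees, less where a joint would pass 70% of its speed; a pose out of reach is approached as far as the arm can. A call with a number of a shift or a turn outside -1 to 1 is refused whole. A call with a gripper value outside its range is refused whole. The fingers move at their own pace and stop on an object; "force" is the grip in N (left out, the last holds). Time passes only in rows, so rows that repeat a pose let the fingers close. It gives the time, the measured TCP pose, the force and the opening at its end, in the units of the state.
- arm.state(): the state, without advancing time (a new reading comes with each control period).
- arm.grab_frame(name): name is "scene" or "top"; returns a dict with "color" (400x640x3 uint8, red, green, blue), "range_z" (400x640 float32, m along the optical axis (not along the pixel's ray), 0 where there is no reading), "fx", "fy", "cx", "cy" (pixels), "T" (4x4, takes a point from camera to world coordinates). Camera axes: x right, y up, looking along -z (the intrinsics and any distortion apply to the point x, -y, -z); pixel columns grow to the right and rows downward; lengths in m; the calibration is good to about 2 mm. A picture is of the moment at which its call begins.
- arm.close_job(): hands the job in, once; it reports no verdict.
The state is a dict: "time_s": time; "joints": joint angles; "joint_vel": joint speeds; "joint_efforts": joint torques, N m; "tool_pos": TCP position; "orientation": TCP orientation; "contact_force": force on the tool from outside, world axes, zero at the start; "ft_torque": the same for the moment, N m; "opening": opening from 0.0 (shut) to 1.0 (fully open).
Only numpy, scipy, OpenCV 4.12 (cv2) and the standard library are available. Lean on these libraries where they do the work, as an engineer would, in place of code of your own. Each camera call takes 0.05 s, during which the arm holds its last target. There are 200 camera calls.

## Working session

There is one attempt and no reset: what is moved stays moved. The work goes in short steps, Python scripts to look and compute and a tool call to move; the robot and the scene stay as the last step left them, time stands still between calls to the robot, and variables do not carry over. Pictures are saved under pics/ and viewed, about 8 in all and at most 12, crops included, and the job is handed in when it is done.

Besides the shell and the picture viewer there is one more tool, called after "Call:" by a JSON object that holds its "op" and its "data", one argument or row to a line. move_arm: Moves the arm, as the interface text tells. Shift numbers are shares of 12 cm and turn numbers shares of 60 degrees, none past 1 either way. Its arguments: {"type":"object","properties":{"plan":{"type":"string"},"force":{"type":"number"}},"required":["plan"]}

```bash
mkdir -p pics; cat > h.py <<'E'
import numpy as np, cv2
from rig import arm
def grab(n):
    f=arm.grab_frame(n); return f
def save(f,name,crop=None,s=1):
    im=cv2.cvtColor(f["color"],cv2.COLOR_RGB2BGR)
    if crop: r0,r1,c0,c1=crop; im=im[r0:r1,c0:c1]
    if s!=1: im=cv2.resize(im,None,fx=s,fy=s,interpolation=cv2.INTER_CUBIC)
    cv2.imwrite("pics/"+name,im)
def cloud(f):
    v,u=np.mgrid[0:400,0:640]; z=f["range_z"]
    P=np.stack([(u-f["cx"])/f["fx"]*z,-(v-f["cy"])/f["fy"]*z,-z],-1)
    return P@f["T"][:3,:3].T+f["T"][:3,3]
def onplane(f,px,h):
    px=np.atleast_2d(px).astype(float)
    d=np.c_[(px[:,0]-f["cx"])/f["fx"],-(px[:,1]-f["cy"])/f["fy"],-np.ones(len(px))]@f["T"][:3,:3].T
    o=f["T"][:3,3]; return o+d*((h-o[2])/d[:,2])[:,None]
E
ls; python3 - <<'E'
from h import *
np.set_printoptions(precision=4,suppress=True)
for n in("scene","top"):
    f=grab(n); save(f,n+"0.png"); print(n,f["fx"],f["fy"],f["cx"],f["cy"],[k for k in f],(f["range_z"]>0).mean()); print(f["T"])
print(arm.state())
E
```

```text
h.py
pics
scene 371.50343333449956 371.50343333449956 319.2914839075553 198.9027540438585 ['color', 'range_z', 'fx', 'fy', 'cx', 'cy', 'T'] 0.9962265625
[[-0.0881 -0.5944  0.7993  1.3437]
 [ 0.9961 -0.0561  0.0681  0.0219]
 [ 0.0043  0.8022  0.597   0.671 ]
 [ 0.      0.      0.      1.    ]]
top 497.80865664818435 497.80865664818435 317.6067790901774 198.53834428588635 ['color', 'range_z', 'fx', 'fy', 'cx', 'cy', 'T'] 0.99613671875
[[-0.0071  0.9941 -0.1083  0.404 ]
 [-1.     -0.0065  0.006  -0.0217]
 [ 0.0053  0.1083  0.9941  1.4086]
 [ 0.      0.      0.      1.    ]]
{'time_s': 0.1, 'joints': array([-76.8272,  22.0119,   0.9405,  78.5557,  -0.3599,  79.5371,
        -2.6643]), 'joint_vel': array([ 0.0635, -0.1184,  0.0441, -0.1571, -0.0082,  0.0086, -0.0594]), 'joint_efforts': array([  0.0038, -62.9137,   0.8477, -37.2759,   0.0166,   0.0105,
         0.    ]), 'tool_pos': array([0.1803, 0.5981, 0.303 ]), 'orientation': array([[-0.0005, -0.9574,  0.2886],
       [-0.0017,  0.2886,  0.9574],
       [-1.    , -0.0001, -0.0018]]), 'contact_force': array([-0.7898, -0.5203, -0.0547]), 'ft_torque': array([ 0.0318, -0.0144,  0.0644]), 'opening': 0.9985034987458955}
```

View pics/top0.png

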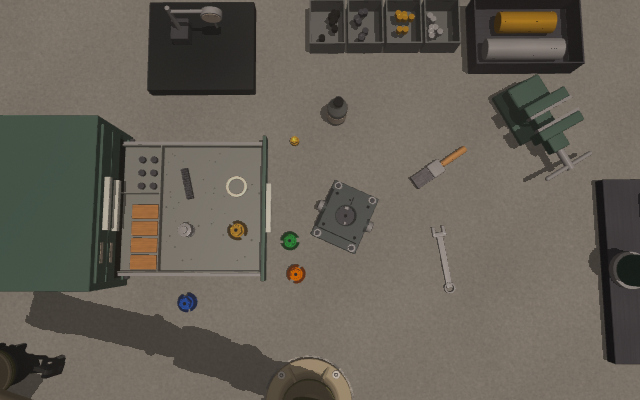

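View pics/scene0.png

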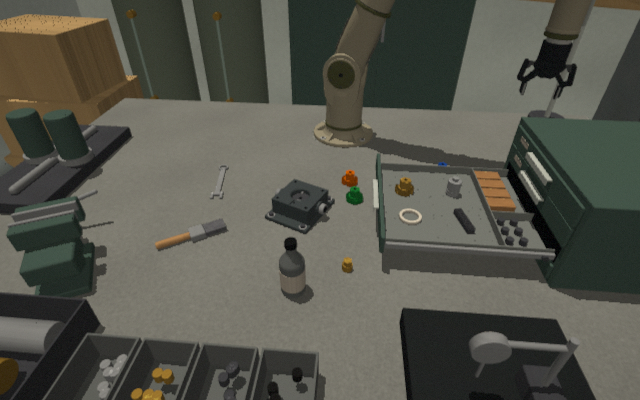

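The top view shows the brass orifice at about (237,230) in the tray and the valve body at about (345,215). The blue, green and orange look-alikes lie outside the tray.

```bash
python3 - <<'E'
from h import *
np.set_printoptions(precision=4,suppress=True)
f=grab("top"); P=cloud(f)
im=cv2.cvtColor(f["color"],cv2.COLOR_RGB2BGR)
a=cv2.resize(im[205:255,212:262],(400,400),interpolation=cv2.INTER_CUBIC)
b=cv2.resize(im[175:255,305:385],(400,400),interpolation=cv2.INTER_CUBIC)
cv2.imwrite("pics/zoom.png",np.hstack([a,b]))
# orifice
hsv=cv2.cvtColor(im,cv2.COLOR_BGR2HSV)
m=cv2.inRange(hsv,(12,110,50),(32,255,255)); w=np.zeros_like(m); w[205:255,212:262]=m[205:255,212:262]
v,u=np.nonzero(w); z=P[v,u,2]; print("n",len(u),"z pct",np.percentile(z,[1,5,25,50,75,95,99]))
print("tray floor z",np.median(P[235:260,180:205,2]) , np.median(P[205:215,200:225,2]))
hub=z>np.percentile(z,97)-0.008
print("hub n",hub.sum(),P[v[hub],u[hub]].mean(0))
d=~hub; (c,r)=cv2.minEnclosingCircle(P[v[d],u[d],:2].astype(np.float32)); print("disc",c,r,np.median(z[d]))
cnt=max(cv2.findContours(w,cv2.RETR_EXTERNAL,cv2.CHAIN_APPROX_NONE)[0],key=cv2.contourArea)[:,0]
zt=.003+.014
q=onplane(f,cnt,zt)[:,:2]
(c,r)=cv2.minEnclosingCircle(q.astype(np.float32)); print("cnt circ",c,r)
o=q-np.array(c); an=np.degrees(np.arctan2(o[:,1],o[:,0])); R=np.hypot(*o.T)
for i in np.argsort(an): print("%d:%.1f"%(an[i],R[i]*1e3),end=" ")
print()
# housing
zz=P[...,2]; hm=((abs(zz-.057)<.006)).astype(np.uint8); w2=np.zeros_like(hm); w2[170:260,300:390]=hm[170:260,300:390]
v,u=np.nonzero(w2); cc=np.float32(P[v,u,:2]); k=cv2.minAreaRect(cc); print("housing rect",k,np.median(P[v,u,2]))
E
```

```text
n 258 z pct [0.0678 0.0709 0.0738 0.0773 0.0965 0.1016 0.1029]
tray floor z 0.05999798607918949 0.059989841396491994
hub n 80 [0.4661 0.1872 0.099 ]
disc (0.4653499722480774, 0.18605147302150726) 0.02542559988796711 0.07506640442347567
cnt circ (0.46869778633117676, 0.19540339708328247) 0.026686394587159157
-179:25.0 -173:25.3 -166:25.8 -163:20.4 -161:26.5 -158:23.9 -153:18.8 -141:18.0 -128:18.0 -122:26.5 -116:25.1 -116:25.1 -116:18.8 -113:21.4 -108:26.6 -102:25.8 -96:25.3 -90:25.1 -84:25.2 -77:25.6 -71:26.3 -63:24.8 -58:26.1 -49:25.5 -40:25.5 -35:23.8 -26:24.8 -20:23.7 -12:25.7 -5:25.2 0:25.1 6:25.3 14:23.1 21:24.0 23:21.4 33:20.3 45:19.9 54:24.2 56:20.3 63:25.1 71:26.6 77:25.8 83:25.3 89:25.1 95:25.2 102:25.6 110:23.7 116:24.7 121:26.1 130:25.4 139:25.4 148:26.0 153:24.7 159:23.6 168:25.6 174:25.2 
housing rect ((0.5056318044662476, -0.10548362880945206), (0.1512441486120224, 0.11642908304929733), 65.33377838134766) 0.058096733666513356
```

View pics/zoom.png

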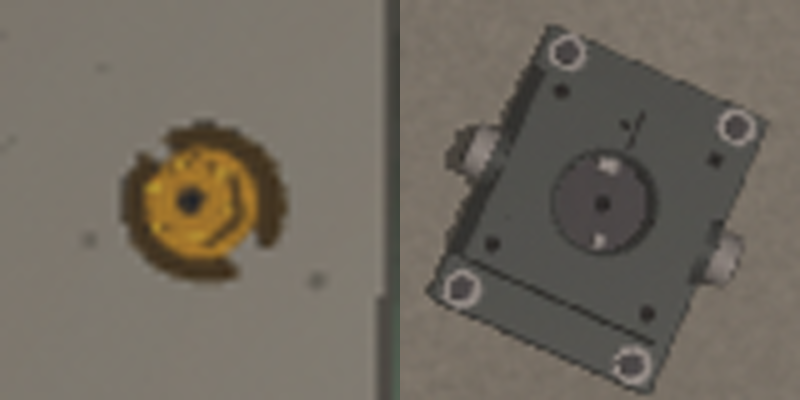

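The tray floor is raised, at z≈0.060. In the zoom the orifice's wide notch points lower right. In the bore the wide dog is at the top (609,163) and the narrow one at the bottom (599,241). I'll refine both with correct heights.

```bash
cat > meas.py <<'E'
from h import *
np.set_printoptions(precision=4,suppress=True)
def circ(q):
    from scipy.optimize import least_squares
    s=least_squares(lambda p:np.hypot(q[:,0]-p[0],q[:,1]-p[1])-p[2],[*q.mean(0),.026],loss="soft_l1",f_scale=.0005)
    return s.x
f=grab("top"); K=6
def up(r0,r1,c0,c1): return cv2.resize(cv2.cvtColor(f["color"],cv2.COLOR_RGB2BGR)[r0:r1,c0:c1],None,fx=K,fy=K,interpolation=cv2.INTER_CUBIC)
def topx(c,c0,r0): return (c+.5)/K-.5+np.array([c0,r0])
E
python3 - <<'E'
from meas import *
b=up(205,255,212,262); hsv=cv2.cvtColor(b,cv2.COLOR_BGR2HSV)
m=cv2.inRange(hsv,(8,90,30),(35,255,255))
cnt=max(cv2.findContours(m,cv2.RETR_EXTERNAL,cv2.CHAIN_APPROX_NONE)[0],key=cv2.contourArea)[:,0]
q=onplane(f,topx(cnt,212,205),.074)[:,:2]
c=circ(q)
for _ in range(3):
    R=np.hypot(*(q-c[:2]).T); c=circ(q[R>c[2]-.0025])
print("orifice",c)
o=q-c[:2]; R=np.hypot(*o.T); an=np.degrees(np.arctan2(o[:,1],o[:,0]))
for lo,hi in((-180,-90),(0,90)):
    s=(an>lo)&(an<hi)&(R<.0225); print("notch",np.sort(an[s])[[0,-1]],o[s].mean(0),np.degrees(np.arctan2(*o[s].mean(0)[::-1])), 'width mm',2*22*np.sin(np.radians(np.ptp(an[s]))/2))
hm=(hsv[...,2]>120)&(m>0); v,u=np.nonzero(hm); print("hub top",onplane(f,topx(np.array([[u.mean(),v.mean()]]),212,205),.098))
# bore
r0,c0=175,305; b=up(r0,255,c0,385); V=cv2.cvtColor(b,cv2.COLOR_BGR2GRAY); S=b.astype(int)
rg=S[...,1]-S[...,2]   # body is greenish, bore floor is not
mb=(rg<1).astype(np.uint8); mb=cv2.morphologyEx(mb,cv2.MORPH_CLOSE,np.ones((9,9)))
n,l,st,ce=cv2.connectedComponentsWithStats(mb); 
cv2.imwrite("pics/mb.png",mb*255)
k=l[int((205-175)*K+30),int(40*K)]; print("bore comp",st[k])
v,u=np.nonzero((V>110)); px=topx(np.c_[u,v],c0,r0)
s=np.hypot(px[:,0]-345.3,px[:,1]-215.5)<10
t=np.zeros(V.shape,np.uint8); t[v[s],u[s]]=1
n,l,st,ce=cv2.connectedComponentsWithStats(t)
D=[]
for i in range(1,n):
    w=onplane(f,topx(ce[i][None],c0,r0),.049)[0]; print("dog?",st[i],w)
# bore rim by darkness at mouth
cnt=max(cv2.findContours((l*0+ (mb>0)).astype(np.uint8),cv2.RETR_EXTERNAL,cv2.CHAIN_APPROX_NONE)[0],key=lambda c:-abs(cv2.contourArea(c)/K/K-330))[:,0]
q=onplane(f,topx(cnt,c0,r0),.057)[:,:2]; print("bore rim",circ(q), cv2.contourArea(cnt)/K/K)
dk=((V<52)&(V>0)).astype(np.uint8); n,l,st,ce=cv2.connectedComponentsWithStats(dk)
for i in range(1,n):
    if st[i][4]>60: print("dark",st[i],topx(ce[i],c0,r0),onplane(f,topx(ce[i],c0,r0)[None],.057)[0])
E
```

```text
orifice [0.466  0.1862 0.0255]
notch [-159.4407 -117.3203] [-0.0137 -0.0124] -137.87734627360172 width mm 15.811332879707447
notch [27.3073 52.8703] [0.0154 0.0131] 40.48888163274121 width mm 9.734307506676169
hub top [[0.465  0.1839 0.098 ]]
bore comp [     0      0    480    480 230272]
dog? [240 191  21  17 269] [ 0.5264 -0.1085  0.049 ]
dog? [234 282  11  15 130] [ 0.4851 -0.1027  0.049 ]
bore rim [ 0.5082 -0.1029  0.1217] 6373.36111111111
dark [ 128   79   44   81 1105] [329.2486 194.4621] [ 0.5622 -0.0618  0.057 ]
dark [187 103  15  13 149] [336.8372 192.7131] [ 0.5669 -0.0826  0.057 ]
dark [372 186  13  13 119] [367.6127 206.5455] [ 0.5283 -0.1662  0.057 ]
dark [278 197  27  94 721] [353.6333 215.05  ] [ 0.5053 -0.1277  0.057 ]
dark [  59  217   54   87 1229] [318.7914 217.7362] [ 0.4986 -0.0328  0.057 ]
dark [235 237  17  16 216] [345.0502 215.3318] [ 0.5047 -0.1043  0.057 ]
dark [104 287  15  14 157] [323.026  223.4485] [ 0.483  -0.0442  0.057 ]
dark [290 370  14  14 152] [353.9912 237.3432] [ 0.4448 -0.1277  0.057 ]
```

Measured:
- **Orifice:** centre ≈ (0.466, 0.186), wide notch at ≈ −138.7°.
- **Bore:** centre ≈ (0.5057, −0.1054).
- **Wide dog:** ≈ −8°, so about 16° from the witness line. This is only a starting point for feeling.

I'll grip with the jaws at −18.7°, on a hub flat. First I lift over the cabinet edge and travel.

Call:
{"op": "move_arm", "data": {
  "plan": "0 0 -0.15 0.1 -0.2 0.4 50; 0 0 -0.3 0.2 -0.4 0.7 50; 0 0 -0.45 0.35 -0.6 0.7 50; 0 0 -0.6 0.5 -0.75 0.7 50; 0 0 -0.75 0.6 -0.9 0.7 50; 0 0 -0.9 0.68 -0.98 0.7 50",
  "force": 40
}}

```text
time_s: 0.95
tool_pos: [0.2627, 0.4795, 0.3873]
orientation: [[-0.001, -0.323, 0.946], [-0.001, 0.946, 0.323], [-1.0, -0.0, -0.001]]
contact_force: [-1.1, -0.0, 0.4]
opening: 0.584
```

Call:
{"op": "move_arm", "data": {
  "plan": "0 0 -0.15 0.2 -0.35 0 50; 0 0 -0.3 0.45 -0.7 0 50; 0 0 -0.45 0.7 -1 0 50; 0 0 -0.55 0.7 -1 0 50"
}}

```text
time_s: 1.45
tool_pos: [0.3498, 0.3557, 0.3879]
orientation: [[-0.0, 0.256, 0.967], [0.0, 0.967, -0.256], [-1.0, 0.0, -0.0]]
contact_force: [0.4, 0.7, 0.1]
opening: 0.584
```

Call:
{"op": "move_arm", "data": {
  "plan": "0 0 0 0.35 -0.4 0 50; 0 0 0 0.7 -0.8 0 50; 0 0 0 0.9 -1 -0.4 50; 0 0 0 0.9 -1 -0.8 50; 0 0 0 0.9 -1 -0.8 50"
}}

```text
time_s: 2.08
tool_pos: [0.4561, 0.2346, 0.2887]
orientation: [[-0.006, 0.257, 0.966], [-0.004, 0.967, -0.257], [-1.0, -0.005, -0.005]]
contact_force: [-0.8, -0.4, -0.5]
opening: 0.586
```

Call:
{"op": "move_arm", "data": {
  "plan": "0 0 -0.063 0.08 -0.4 -0.35 50; 0 0 -0.063 0.08 -0.405 -0.75 50; 0 0 -0.063 0.08 -0.405 -0.9 50; 0 0 -0.063 0.08 -0.405 -0.9 50; 0 0 -0.063 0.08 -0.405 -0.9 50"
}}

```text
time_s: 2.7
tool_pos: [0.4667, 0.1872, 0.1829]
orientation: [[-0.004, 0.319, 0.948], [-0.002, 0.948, -0.319], [-1.0, -0.003, -0.003]]
contact_force: [-0.2, -0.2, 0.5]
opening: 0.585
```

```bash
python3 - <<'E'
from h import *
f=grab("scene"); save(f,"s1.png",(120,270,330,480),4); s=arm.state(); print(s["tool_pos"],s["orientation"],s["joints"],s["contact_force"])
E
```

```text
[0.46675963 0.18706651 0.18283052] [[-0.00355149  0.31872091  0.94784195]
 [-0.0016177   0.94784486 -0.31872795]
 [-0.99999238 -0.00266528 -0.00285066]] [-50.92545772  13.64717155  29.26805172 107.67141751  -7.58314205
  60.80966941 -37.19697164] [-0.60738423  0.52631941  0.14319011]
```

View pics/s1.png

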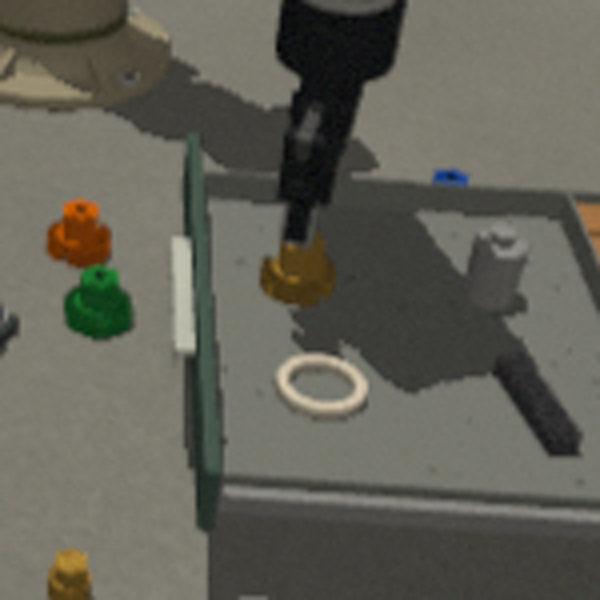

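The scene crop shows the fingers (~(300,210)) straddling just above the brass hub (300,255), with neighbours clear. I'll descend and close.

Call:
{"op": "move_arm", "data": {
  "plan": "0 0 0 0 -0.01 -0.1 50; 0 0 0 0 -0.01 -0.2 50; 0 0 0 0 -0.01 -0.275 50; 0 0 0 0 -0.01 -0.275 50; 0 0 0 0 -0.01 -0.275 20; 0 0 0 0 -0.01 -0.275 20; 0 0 0 0 -0.01 -0.275 20; 0 0 0 0 -0.01 -0.275 20; 0 0 0 0 -0.01 -0.275 20",
  "force": 60
}}

```text
time_s: 3.88
tool_pos: [0.4667, 0.186, 0.1502]
orientation: [[-0.003, 0.319, 0.948], [-0.001, 0.948, -0.319], [-1.0, -0.002, -0.003]]
contact_force: [-3.2, 0.2, 5.7]
opening: 0.301
```

Call:
{"op": "move_arm", "data": {
  "plan": "0 0 0 0 0 0.1 20; 0 0 0 0 0 0.3 20; 0 0 0 0 0 0.6 20; 0 0 0 0 0 0.9 20; 0 0 0 0 0 0.9 20; 0 0 0 0 0 0.9 20"
}}

```text
time_s: 4.62
tool_pos: [0.4663, 0.1858, 0.2574]
orientation: [[-0.004, 0.319, 0.948], [-0.002, 0.948, -0.319], [-1.0, -0.003, -0.004]]
contact_force: [-0.6, 0.1, -4.0]
opening: 0.296
```

```bash
python3 - <<'E'
from h import *
f=grab("scene"); save(f,"s2.png",(100,250,330,480),4); s=arm.state(); print(s["tool_pos"],s["orientation"],s["joints"],s["contact_force"],s["ft_torque"],s["opening"])
E
```

```text
[0.46605903 0.1857417  0.25691845] [[-0.0053526   0.31856136  0.94788713]
 [-0.00230698  0.94789425 -0.31857678]
 [-0.99998301 -0.00389198 -0.00433879]] [-52.1981474    8.96762423  30.00501246 102.47698533  -4.74894219
  70.13935769 -39.43118218] [ 0.09887368 -0.84547258 -4.53522354] [-0.00945029  0.01571304 -0.05442348] 0.2995182104057174
```

View pics/s2.png

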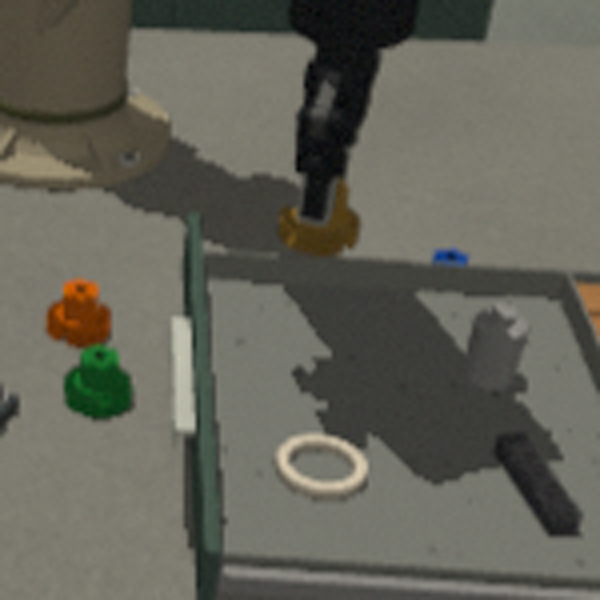

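Orifice is held level and the other parts are undisturbed. Now I carry it to the bore, turning about +120°, which stops roughly 10° short of the dog estimate.

Call:
{"op": "move_arm", "data": {
  "plan": "0 0 0.15 0.04 -0.2 0 20; 0 0 0.3 0.08 -0.4 0 20; 0 0 0.45 0.12 -0.6 0 20; 0 0 0.6 0.16 -0.8 0 20; 0 0 0.75 0.16 -1 0 20; 0 0 0.9 0.16 -1 0 20; 0 0 1 0.16 -1 0 20; 0 0 1 0.16 -1 0 20",
  "force": 60
}}

```text
time_s: 5.68
tool_pos: [0.4846, 0.0656, 0.2556]
orientation: [[-0.003, -0.661, 0.75], [-0.007, 0.75, 0.661], [-1.0, -0.003, -0.007]]
contact_force: [0.9, -0.2, -4.5]
opening: 0.302
```

Call:
{"op": "move_arm", "data": {
  "plan": "0 0 0.15 0.03 -0.2 0 20; 0 0 0.3 0.06 -0.4 0 20; 0 0 0.45 0.08 -0.6 0 20; 0 0 0.6 0.1 -0.8 0 20; 0 0 0.75 0.1 -1 -0.1 20; 0 0 0.9 0.1 -1 -0.2 20; 0 0 1 0.1 -1 -0.3 20; 0 0 1 0.1 -1 -0.3 20"
}}

```text
time_s: 6.68
tool_pos: [0.4957, -0.0544, 0.2181]
orientation: [[0.001, -0.981, -0.194], [-0.006, -0.194, 0.981], [-1.0, 0.0, -0.006]]
contact_force: [-0.2, -0.6, -3.7]
opening: 0.299
```

Call:
{"op": "move_arm", "data": {
  "plan": "0.003 0 0 0.04 -0.2 -0.2 20; 0.006 0 0 0.083 -0.425 -0.3 20; 0.006 0 0 0.083 -0.425 -0.48 20; 0.006 0 0 0.083 -0.425 -0.48 20; 0.006 0 0 0.083 -0.425 -0.48 20"
}}

```text
time_s: 7.3
tool_pos: [0.5061, -0.105, 0.1613]
orientation: [[0.002, -0.981, -0.193], [-0.0, -0.193, 0.981], [-1.0, -0.002, -0.0]]
contact_force: [0.5, 0.1, -3.4]
opening: 0.297
```

```bash
python3 - <<'E'
from h import *
np.set_printoptions(precision=4,suppress=True)
s=arm.state(); print(s["tool_pos"],s["orientation"],s["joints"],s["contact_force"],s["ft_torque"])
f=grab("scene"); a=f["color"][160:240,260:340][...,::-1]
g=grab("top"); b=g["color"][175:255,305:385][...,::-1]
cv2.imwrite("pics/c3.png",np.hstack([cv2.resize(x,(400,400),interpolation=cv2.INTER_CUBIC) for x in(a,b)]))
E
```

```text
[ 0.5061 -0.105   0.1613] [[ 0.0017 -0.9811 -0.1934]
 [-0.0001 -0.1934  0.9811]
 [-1.     -0.0016 -0.0005]] [-18.7607  17.1886  31.8065 107.2208 -10.5518  58.3914 118.5962] [ 0.4817  0.1407 -3.3764] [ 0.054  -0.0085 -0.0144]
```

View pics/c3.png

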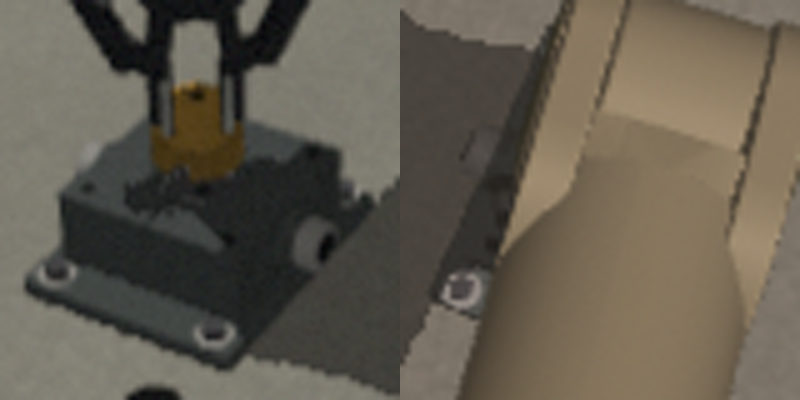

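The scene crop (left) shows the orifice held level over the bore at about (195,150). The top view is blocked by the arm. I'll lower into the lead-in in small steps, watching force.

Call:
{"op": "move_arm", "data": {
  "plan": "0 0 0 0 0 -0.06 20; 0 0 0 0 0 -0.11 20; 0 0 0 0 0 -0.125 20; 0 0 0 0 0 -0.135 20; 0 0 0 0 0 -0.135 20"
}}

```text
time_s: 8.02
tool_pos: [0.5062, -0.105, 0.1454]
orientation: [[0.002, -0.981, -0.194], [0.0, -0.194, 0.981], [-1.0, -0.002, -0.0]]
contact_force: [-1.7, -0.1, -1.2]
opening: 0.301
```

Call:
{"op": "move_arm", "data": {
  "plan": "0 0 0 -0.003 0 -0.005 20; 0 0 0 -0.004 0 -0.01 20; 0 0 0 -0.004 0 -0.014 20; 0 0 0 -0.004 0 -0.014 20"
}}

```text
time_s: 8.52
tool_pos: [0.5058, -0.1045, 0.1437]
orientation: [[0.003, -0.981, -0.195], [0.001, -0.195, 0.981], [-1.0, -0.003, 0.0]]
contact_force: [0.5, 2.6, -3.5]
opening: 0.301
```

Call:
{"op": "move_arm", "data": {
  "plan": "0 0 0 0 0.003 -0.005 20; 0 0 0 0 0.004 -0.012 20; 0 0 0 0 0.004 -0.02 20; 0 0 0 0 0.004 -0.02 20"
}}

```text
time_s: 9.02
tool_pos: [0.5057, -0.1042, 0.1411]
orientation: [[0.002, -0.981, -0.194], [0.0, -0.194, 0.981], [-1.0, -0.002, -0.0]]
contact_force: [-0.2, -0.2, -3.7]
opening: 0.294
```

It slid into the bore with no side load. Next I go down to the dogs.

Call:
{"op": "move_arm", "data": {
  "plan": "0 0 0 0 0 -0.008 20; 0 0 0 0 0 -0.016 20; 0 0 0 0 0 -0.022 20; 0 0 0 0 0 -0.022 20"
}}

```text
time_s: 9.52
tool_pos: [0.5059, -0.1043, 0.1399]
orientation: [[0.003, -0.981, -0.194], [0.001, -0.194, 0.981], [-1.0, -0.003, 0.001]]
contact_force: [-6.5, 1.6, 13.8]
opening: 0.301
```

Riding on the dogs at TCP z≈0.140. I'll turn about 4° per call with roughly 0.5 mm of light press and watch for the drop.

Call:
{"op": "move_arm", "data": {
  "plan": "0 0 0 -0.004 0 -0.003 20; 0 0 0.025 -0.004 0 -0.004 20; 0 0 0.05 -0.004 0 -0.005 20; 0 0 0.067 -0.004 0 -0.005 20; 0 0 0.067 -0.004 0 -0.005 20"
}}

```text
time_s: 10.15
tool_pos: [0.5057, -0.1044, 0.1398]
orientation: [[0.004, -0.965, -0.263], [0.002, -0.263, 0.965], [-1.0, -0.004, 0.001]]
contact_force: [-3.8, 0.4, 7.0]
opening: 0.297
```

Call:
{"op": "move_arm", "data": {
  "plan": "0 0.004 0.025 -0.003 0 -0.003 20; 0 0.004 0.05 -0.003 0 -0.004 20; 0 0.004 0.067 -0.003 0 -0.005 20; 0 0.004 0.067 -0.003 0 -0.005 20"
}}

```text
time_s: 10.65
tool_pos: [0.5056, -0.1043, 0.1394]
orientation: [[0.0, -0.944, -0.331], [0.002, -0.331, 0.944], [-1.0, -0.001, 0.002]]
contact_force: [-1.8, 2.2, 4.0]
opening: 0.301
```

Call:
{"op": "move_arm", "data": {
  "plan": "0 0 0.017 -0.002 0.002 -0.005 20; 0 0 0.034 -0.002 0.002 -0.006 20; 0 0 0.045 -0.002 0.002 -0.006 20; 0 0 0.045 -0.002 0.002 -0.006 20"
}}

```text
time_s: 11.15
tool_pos: [0.5051, -0.104, 0.1384]
orientation: [[-0.001, -0.927, -0.376], [0.002, -0.376, 0.927], [-1.0, -0.0, 0.002]]
contact_force: [0.5, 1.3, -4.9]
opening: 0.303
```

The contact force vanished and z fell: it dropped at notch ≈ −7.9°, matching the visual −8°. No more turning; I press straight down.

Call:
{"op": "move_arm", "data": {
  "plan": "0 0 0 0.002 0 -0.008 20; 0 0 0 0.002 0 -0.016 20; 0 0 0 0.002 0 -0.022 20; 0 0 0 0.002 0 -0.022 20"
}}

```text
time_s: 11.65
tool_pos: [0.5053, -0.104, 0.1357]
orientation: [[-0.001, -0.927, -0.376], [0.002, -0.376, 0.927], [-1.0, -0.0, 0.002]]
contact_force: [0.2, 1.5, -3.8]
opening: 0.301
```

Call:
{"op": "move_arm", "data": {
  "plan": "0 0 0 0 0.002 -0.008 20; 0 0 0 0 0.002 -0.014 20; 0 0 0 0 0.002 -0.019 20; 0 0 0 0 0.002 -0.022 20; 0 0 0 0 0.002 -0.022 20"
}}

```text
time_s: 12.28
tool_pos: [0.5053, -0.1039, 0.1343]
orientation: [[-0.0, -0.927, -0.375], [0.003, -0.375, 0.927], [-1.0, -0.001, 0.003]]
contact_force: [-6.9, 1.9, 12.7]
opening: 0.294
```

```bash
python3 -c "
from rig import arm
s=arm.state();print(s['tool_pos'],s['contact_force'],s['ft_torque'],s['joints'])"
```

```text
[ 0.50534302 -0.10393292  0.13425703] [-6.94213951  1.87297755 12.70309252] [ 0.29704245  1.55424264 -0.01385124] [-16.37142617  19.06177418  29.12446631 108.56682907 -11.33033743
  55.22029494 129.97109651]
```

Call:
{"op": "move_arm", "data": {
  "plan": "0 0 0 -0.004 0.002 -0.002 20; -0.003 0 0 -0.004 0.002 -0.004 20; -0.003 0 0 -0.004 0.002 -0.006 20; -0.003 0 0 -0.004 0.002 -0.006 20"
}}

```text
time_s: 12.78
tool_pos: [0.505, -0.1037, 0.1342]
orientation: [[-0.0, -0.927, -0.375], [-0.0, -0.375, 0.927], [-1.0, 0.0, -0.0]]
contact_force: [-4.6, 2.0, 8.5]
opening: 0.295
```

Solid stop at 0.1342. I'll release, back off and check seating visually and by depth.

Call:
{"op": "move_arm", "data": {
  "plan": "0 0 0 0 0 0 20; 0 0 0 0 0 0 50; 0 0 0 0 0 0 50; 0 0 0 0 0 0 50; 0 0 0 0 0 0.1 50; 0 0 0 0 0 0.3 50; 0 0 0 0 0 0.6 50; 0 0 0 0 0 0.9 50; 0 0 0 0 0 0.9 50"
}}

```text
time_s: 13.9
tool_pos: [0.5065, -0.1043, 0.246]
orientation: [[0.007, -0.927, -0.375], [-0.0, -0.375, 0.927], [-1.0, -0.006, -0.003]]
contact_force: [-0.7, 1.3, -0.1]
opening: 0.585
```

```bash
python3 - <<'E'
from h import *
np.set_printoptions(precision=4,suppress=True)
s=arm.state(); print(s["tool_pos"],s["contact_force"],s["opening"])
f=grab("scene"); a=f["color"][165:225,270:330][...,::-1]; cv2.imwrite("pics/c4.png",cv2.resize(a,(600,600),interpolation=cv2.INTER_CUBIC))
P=cloud(f); im=f["color"][...,::-1].copy(); h=cv2.cvtColor(im,cv2.COLOR_BGR2HSV)
m=cv2.inRange(h,(8,90,30),(35,255,255)); 
v,u=np.nonzero(m[165:225,270:330]); v+=165;u+=270; z=P[v,u,2]; print(len(u),np.percentile(z,[2,10,25,50,75,90,98]))
b=(abs(P[...,0]-.5057)<.05)&(abs(P[...,1]+.1054)<.05)&(P[...,2]>.04)&(P[...,2]<.07)&(m==0); print("body top",np.median(P[b][:,2]))
E
```

```text
[ 0.5065 -0.1043  0.246 ] [-0.6947  1.3347 -0.0951] 0.5846742325090787
226 [0.0507 0.0563 0.0579 0.061  0.0788 0.0823 0.0842]
body top 0.05760172817849635
```

View pics/c4.png

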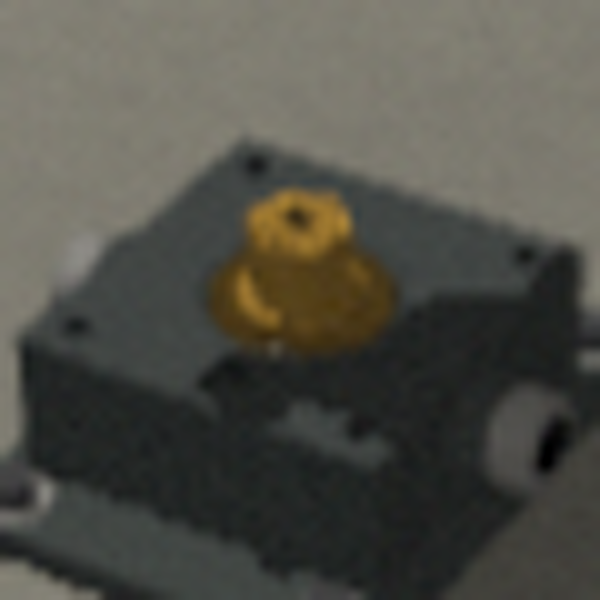

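The crop shows the disc seated at about (300,310), level with the top face. Depth gives the disc at ≈0.058 and the body top at 0.0576. I'll confirm with a light press on the hub using shut fingers.

Call:
{"op": "move_arm", "data": {
  "plan": "0 0 0 -0.007 -0.009 -0.2 0; 0 0.007 0 -0.007 -0.009 -0.4 0; 0 0.007 0 -0.007 -0.009 -0.6 0; 0 0.007 0 -0.007 -0.009 -0.68 0; 0 0.007 0 -0.007 -0.009 -0.7 0; 0 0.007 0 -0.007 -0.009 -0.7 0; 0 0.007 0 -0.007 -0.009 -0.7 0"
}}

```text
time_s: 14.82
tool_pos: [0.5053, -0.1051, 0.161]
orientation: [[-0.002, -0.927, -0.375], [-0.0, -0.375, 0.927], [-1.0, 0.002, 0.001]]
contact_force: [-0.3, 0.6, -1.4]
opening: -0.0
```

Call:
{"op": "move_arm", "data": {
  "plan": "0 0 0 0 0 -0.01 0; 0 0 0 0 0 -0.02 0; 0 0 0 0 0 -0.03 0; 0 0 0 0 0 -0.035 0; 0 0 0 0 0 -0.035 0"
}}

```text
time_s: 15.45
tool_pos: [0.5053, -0.1051, 0.1566]
orientation: [[-0.003, -0.927, -0.375], [-0.0, -0.375, 0.927], [-1.0, 0.002, 0.001]]
contact_force: [1.0, 0.8, 0.1]
opening: 0.001
```

Call:
{"op": "move_arm", "data": {
  "plan": "0 0 0 0 0 -0.008 0; 0 0 0 0 0 -0.014 0; 0 0 0 0 0 -0.02 0; 0 0 0 0 0 -0.02 0"
}}

```text
time_s: 15.95
tool_pos: [0.5052, -0.1051, 0.1542]
orientation: [[-0.003, -0.927, -0.375], [-0.0, -0.375, 0.927], [-1.0, 0.003, 0.001]]
contact_force: [0.4, 0.8, -0.0]
opening: 0.0
```

Call:
{"op": "move_arm", "data": {
  "plan": "0 0 0 0 0 -0.004 0; 0 0 0 0 0 -0.008 0; 0 0 0 0 0 -0.01 0; 0 0 0 0 0 -0.01 0"
}}

```text
time_s: 16.45
tool_pos: [0.5053, -0.1052, 0.1538]
orientation: [[-0.002, -0.927, -0.375], [0.0, -0.375, 0.927], [-1.0, 0.002, 0.001]]
contact_force: [-4.1, 0.8, 8.2]
opening: 0.003
```

Hub top is at 0.1540 − 0.073 = 0.081, exactly the fully seated height. One slightly firmer press, then I retreat.

Call:
{"op": "move_arm", "data": {
  "plan": "0 0 0 0 0 -0.005 0; 0 0 0 0 0 -0.01 0; 0 0 0 0 0 -0.01 0"
}}

```text
time_s: 16.82
tool_pos: [0.5054, -0.1052, 0.1537]
orientation: [[-0.002, -0.927, -0.375], [0.001, -0.375, 0.927], [-1.0, 0.001, 0.002]]
contact_force: [-5.8, 2.2, 14.6]
opening: -0.001
```

Call:
{"op": "move_arm", "data": {
  "plan": "0 0 0 0 0 0.1 0; 0 0 0 0 0 0.3 0; 0 0 0 0 0 0.6 0; 0 0 0 0 0 1 0; 0 0 0 0 0 1 0"
}}

```text
time_s: 17.45
tool_pos: [0.5071, -0.106, 0.2781]
orientation: [[0.006, -0.927, -0.374], [0.001, -0.374, 0.927], [-1.0, -0.006, -0.002]]
contact_force: [1.1, 0.2, 0.2]
opening: 0.001
```

Call:
{"op": "move_arm", "data": {
  "plan": "0 0 0 0 0.2 0.1 0; 0 0 0 -0.1 0.5 0.2 0; 0 0 0 -0.1 0.8 0.3 0; 0 0 0 -0.1 1 0.3 0; 0 0 0 -0.1 1 0.3 0; 0 0 0 -0.1 1 0.3 0"
}}

```text
time_s: 18.2
tool_pos: [0.495, 0.013, 0.3137]
orientation: [[0.005, -0.928, -0.374], [0.0, -0.374, 0.928], [-1.0, -0.005, -0.002]]
contact_force: [-1.1, -0.3, 0.5]
opening: -0.0
```

Call:
{"op": "move_arm", "data": {
  "plan": "0 0 0 0 0.3 0 0; 0 0 0 0 0.6 0 0; 0 0 0 0 0.9 0 0; 0 0 0 0 1 0 0; 0 0 0 0 1 0 0; 0 0 0 0 1 0 0; 0 0 0 0 1 0 0"
}}

```text
time_s: 19.08
tool_pos: [0.4952, 0.1315, 0.3138]
orientation: [[0.006, -0.928, -0.371], [-0.0, -0.371, 0.928], [-1.0, -0.005, -0.002]]
contact_force: [0.1, -0.3, 0.0]
opening: -0.0
```

```bash
python3 - <<'E'
from h import *
np.set_printoptions(precision=4,suppress=True)
s=arm.state(); print(s["tool_pos"],s["contact_force"],s["joint_vel"])
f=grab("top"); g=grab("scene")
a=cv2.resize(f["color"][175:255,305:385][...,::-1],(400,400),interpolation=cv2.INTER_CUBIC)
b=cv2.resize(g["color"][120:320,260:460][...,::-1],(400,400),interpolation=cv2.INTER_CUBIC)
cv2.imwrite("pics/end.png",np.hstack([a,b]))
E
```

```text
[0.4952 0.1315 0.3138] [ 0.0512 -0.2838  0.0488] [-0.2925 -0.0134 -0.4065 -0.1132 -0.13    0.071  -0.1662]
```

View pics/end.png

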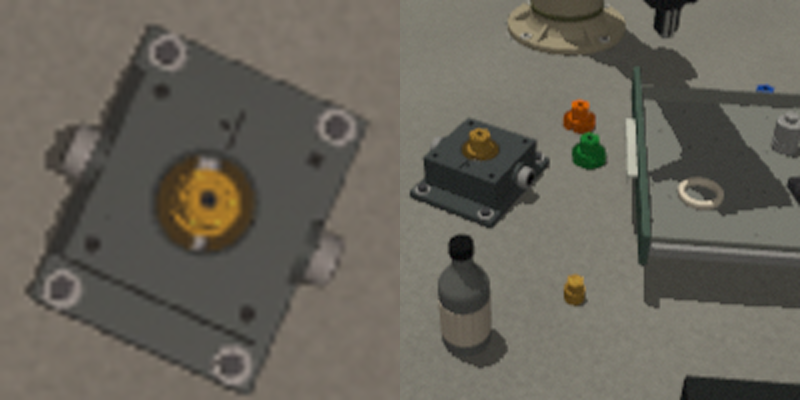

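The top crop shows both dogs standing in the notches at (207,162) and (199,242), with the orifice centred at (208,200). The neighbours are untouched and the gripper is clear, so I'm handing in.

```bash
python3 -c "
from rig import arm
print(arm.close_job())"
```

```text
the job is handed in; nothing more can be done
None
```

The brass orifice is in the valve body's bore, hub up and pressed fully home, and the job is handed in after about 19 s of robot time. I gripped it by the hub, rode it on the dogs under a light press and turned it until it dropped. The wide notch was then at about −8° in the world frame, and I stopped turning before pressing it straight down.

**Last checks:**
- **Seating:** a press of 8 to 15 N on the hub found its top at 0.081 m, the fully seated height. The depth image put the disc at about 0.058 m and the valve body's top face at 0.0576 m, which is flush within its accuracy.
- **Dogs:** the final top view shows both dogs standing in their notches, matching the −8° measured from the first picture.
- **Force:** the highest wrist reading I saw was about 17 N up and down (about 19 N with the side load), well below the 60 N limit. I only saw readings at the end of each move.
- **Other parts:** everything visible in the final crop lies where it was, and the gripper is clear.

**One disagreement:** the drop measured at the wrist was 5.2 to 5.6 mm, not the nominal 6 mm. The hub-top height shows the orifice was home anyway.

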